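# Call a colleague and point out the uncapped vial

### The job

One vial in the rack has lost its cap. Press the large round call button on the desk intercom all the way in and let it come back out, then point at the open vial for your colleague: bring the fingertips 2 to 4 cm above the centre of its mouth from overhead, hold still there for at least two seconds, and finish still pointing. Do not touch the rack or any vial, do not press the small button, and leave the other things on the bench alone.

Things in the scene. Friction and masses are not known exactly. Their poses are not given: they have to be found in the camera images.
- call_button_top (a point): Centre of the top face of the large grey call button, 38 mm in diameter, facing straight up, about 66 mm above the bench when out. It sits on the intercom, a white rounded box 105 x 165 x 44 mm (x, y, z) fixed to the bench, which may be left or right of the rack and turned. The button lies 95 mm from the small one, both near the same long side; loudspeaker slots are along the other long side.
- call_button (a joint): Travel of the call button downward in m: 0 out, 0.006 fully in. Sprung: fully in takes about 5 N; it returns when let go.
- small_button (a joint): Travel of the small button in m: 0 out, 0.005 fully in. Grey, 16 mm in diameter, on the same intercom, sprung (4 N). Not to be pressed.
- open_mouth (a point): Centre of the mouth (upper rim) of the vial without a cap, about 92 mm above the bench; z up.
- open_vial: The vial without a cap: white open tube, 28 mm outside diameter, wall 2.5 mm, 82 mm tall; origin at the centre of its underside, z up. Loose in any of the rack's six holes.
- rack: Aluminium block, 118 x 176 x 45 mm (x, y, z), fixed to the bench, with two rows of three holes (rows along its y, holes 54 mm apart both ways, floor of the holes 10 mm above the bench); origin at the centre of its underside. It may be left or right of the intercom and turned.
- capped_vial_1: White screw-cap specimen vial with its grey cap on (vial 28 mm across, cap 31.6 mm across, 86 mm tall overall); origin at the centre of its underside, z up. Stands loose in the rack, in any of its six holes, its top about 96 mm above the bench. Not to be touched.
- capped_vial_2: White screw-cap specimen vial with its grey cap on (vial 28 mm across, cap 31.6 mm across, 86 mm tall overall); origin at the centre of its underside, z up. Stands loose in the rack, in any of its six holes, its top about 96 mm above the bench. Not to be touched.
- capped_vial_3: White screw-cap specimen vial with its grey cap on (vial 28 mm across, cap 31.6 mm across, 86 mm tall overall); origin at the centre of its underside, z up. Stands loose in the rack, in any of its six holes, its top about 96 mm above the bench. Not to be touched.
- capped_vial_4: White screw-cap specimen vial with its grey cap on (vial 28 mm across, cap 31.6 mm across, 86 mm tall overall); origin at the centre of its underside, z up. Stands loose in the rack, in any of its six holes, its top about 96 mm above the bench. Not to be touched.
- capped_vial_5: White screw-cap specimen vial with its grey cap on (vial 28 mm across, cap 31.6 mm across, 86 mm tall overall); origin at the centre of its underside, z up. Stands loose in the rack, in any of its six holes, its top about 96 mm above the bench. Not to be touched.
- stapler: Grey stapler, 35 x 130 x 44 mm, lying along its y; origin at the centre of its underside. Bystander.
- sanitiser: White bottle, 60 mm in diameter, 100 mm tall, beyond the work; origin at the centre of its underside. Bystander.
- specimen_jar: White wide jar, 64 mm in diameter, 65 mm tall; origin at the centre of its underside. Bystander.
Mind the look-alikes: they are no part of the job. What is shaped like the part that bears call_button_top but black or brown is not meant.

How it is judged:
By the outcome, as a careful person would: the job done as asked, in the order asked, and still so for the second after the job is handed in, with the robot touching nothing.
It also fails if it takes over 45 s, if anything falls off the work surface, if the arm or the gripper's body presses on something with over 40 N, if the wrist force passes 120 N, or if a joint passes its speed limit or range.

### The arm

A 7-joint arm with a two-finger parallel gripper is mounted at the origin on the work surface. World frame = base frame: x ahead of the robot, y to its left, z up, the work surface at z = 0. Lengths are in m, angles in rad, forces in N, time in s.
With the tool pointing down it reaches from about 0.4 to 0.9 m from the base axis. Payload 5.6 kg.
Tool frame: the origin (TCP) lies midway between the tips of the shut fingers; the grasp point (between the pads) lies 19 mm behind it; x points along the fingers, z is the direction in which the jaws open and shut, and the axes are right-handed (so a half turn about x gives the same grasp; the last joint's range is limited). The gripper opens to 92 mm and grips with 3 to 60 N. Pads are 20 mm wide; open, the fingers measure 128 mm over their backs; the gripper's body (75 mm by 189 mm) begins 69 mm behind the grasp point.
Start: joints at [1.193, 0.468, -0.012, 1.603, 0.006, 1.071, -0.056], TCP at [0.214, -0.614, 0.215] pointing down, gripper open.
Joint ranges: [-2.53, 2.53], [-0.31, 2.02], [-1.57, 1.55], [0.28, 2.44], [-1.29, 4.43], [0.15, 1.84], [-2.92, 2.92]. Speed limits (rad/s): [2.57, 2.57, 3.14, 3.14, 3.14, 3.14, 3.14].

### API

Orientations are given as a unit quaternion [x, y, z, w].
In Python, from plant import env gives the robot as it stands.
- The arm moves only by the tool carry_out, never from a script. Its argument "commands" is a list that holds one entry, the list of rows, each a list of 4 numbers: the shift along the tool's x, y, z in cm, then the turn about the tool's x in rad. A call has 1 to 5 rows; each row shifts and turns the commanded pose from where the row before left it, along the tool's axes as they then stand; what a row does not reach is not made up. A row lasts 1/12 s, in which the tool goes at most 41.7 mm and 7.16 degrees, less where a joint would pass 70% of its speed; a pose out of reach is approached as far as the arm can. A call with a gripper value outside its range is refused whole. "hand" is the opening, from 0 (shut) to 1 (fully open), set as the call begins (left out, the last holds). The fingers move at their own pace and stop on an object; "newtons" is the grip in N (left out, the last holds). Time passes only in rows, so rows that do not move let the fingers close. It gives the time, the measured TCP pose, the force and the opening at its end, in the units of the state.
- env.get_obs(): the state, without advancing time (a new reading comes with each control period).
- env.get_image(name): name is "side" or "top" or "wrist"; returns the picture (400x640x3 uint8, red, green, blue); there is no depth.
- env.camera_params(name): a dict with "fx", "fy", "cx", "cy" (pixels), "k1" (the pictures are not rectified: a ray, as slopes to the right and down, at radius r is drawn at 1 + k1 r^2 times it, then the intrinsics apply), "eye" and "attitude" of the camera in the world. Camera axes: x right, y up, looking along -z (the intrinsics and any distortion apply to the point x, -y, -z); pixel columns grow to the right and rows downward; lengths in m; the calibration is good to about 2 mm. A picture is of the moment at which its call begins: read the wrist's pose just before it. camera_params takes no time and is no camera call; for the wrist camera it gives the pose at the moment of the call.
- env.close_job(): hands the job in, once; it reports no verdict.
The state is a dict: "time_s": time; "joint_pos": joint angles; "joint_vel": joint speeds; "effort": joint torques, N m; "ee_pos": TCP position; "orientation": TCP orientation; "contact_force": force on the tool from outside, world axes, zero at the start; "ft_torque": the same for the moment, N m; "finger_gap": finger opening in m.
Only numpy, scipy, OpenCV 4.12 (cv2) and the standard library are available. Lean on these libraries where they do the work, as an engineer would, in place of code of your own. Each camera call takes 0.05 s, during which the arm holds its last target. There are 200 camera calls.

## Working session

There is one attempt and no reset: what is moved stays moved. The work goes in short steps, Python scripts to look and compute and a tool call to move; the robot and the scene stay as the last step left them, time stands still between calls to the robot, and variables do not carry over. Pictures are saved under pics/ and viewed, about 8 in all and at most 12, crops included, and the job is handed in when it is done.

Besides the shell and the picture viewer there is one more tool, called after "Call:" by a JSON object that holds its "method" and its "body". carry_out: Moves the arm, as the interface text tells. Its arguments: {"type":"object","properties":{"commands":{"type":"array"},"hand":{"type":"number"},"newtons":{"type":"number"}},"required":["commands"]}

```bash
mkdir -p pics
cat > h.py <<'E'
import numpy as np, cv2
from scipy.spatial.transform import Rotation as R
from plant import env
def rot(a):
    a=np.array(a,float)
    return a if a.shape==(3,3) else R.from_quat(a).as_matrix()
def ray(p,u,v):
    x,y=(u-p["cx"])/p["fx"],(v-p["cy"])/p["fy"]
    s=1.
    for _ in range(20): s=1+p["k1"]*(x*x+y*y)/s**2
    d=rot(p["attitude"])@np.array([x/s,-y/s,-1]); return np.array(p["eye"]),d/np.linalg.norm(d)
def atz(p,u,v,z):
    e,d=ray(p,u,v); return e+d*(z-e[2])/d[2]
def proj(p,X):
    c=rot(p["attitude"]).T@(np.array(X)-p["eye"]); x,y=c[0]/-c[2],-c[1]/-c[2]; s=1+p["k1"]*(x*x+y*y)
    return np.array([p["cx"]+p["fx"]*x*s,p["cy"]+p["fy"]*y*s])
def tri(obs):
    A=0;b=0
    for p,u,v in obs:
        e,d=ray(p,u,v);M=np.eye(3)-np.outer(d,d);A=A+M;b=b+M@e
    X=np.linalg.solve(A,b); return X,[np.round(proj(p,X)-[u,v],1) for p,u,v in obs]
def save(im,n): cv2.imwrite(n,cv2.cvtColor(im,cv2.COLOR_RGB2BGR))
E
python3 - <<'E'
from h import *
for n in("top","side"):
    im=env.get_image(n);save(im,f"pics/{n}0.png");print(n,env.camera_params(n))
o=env.get_obs();print(o)
E
```

```text
top {'fx': 381.65874303477216, 'fy': 381.65874303477216, 'cx': 325.7920612056372, 'cy': 195.64461755027602, 'k1': -0.008068121045800616, 'eye': array([ 0.47967605, -0.07986992,  1.01332927]), 'attitude': array([ 0.02664509, -0.02188369, -0.70335628,  0.71000077])}
side {'fx': 514.5233608957344, 'fy': 514.5233608957344, 'cx': 320.33888381330684, 'cy': 198.37278511429986, 'k1': -0.11645718760904217, 'eye': array([-0.12677873,  0.63888312,  0.75686406]), 'attitude': array([-0.17691557,  0.43220994,  0.82096136, -0.32850859])}
{'time_s': 0.1, 'joint_pos': array([ 1.19298876,  0.46829717, -0.01157944,  1.60351674,  0.00600682,
        1.07139558, -0.05627272]), 'joint_vel': array([ 0.00100056, -0.00095268,  0.00036   , -0.00272813,  0.00198291,
        0.00028727, -0.00102382]), 'effort': array([ 4.09920140e-04, -5.21640837e+01, -1.28590173e-02, -2.44367337e+01,
       -5.68489032e-02,  1.40159845e-02,  3.53387156e-05]), 'ee_pos': array([ 0.21333248, -0.61344608,  0.21373649]), 'orientation': array([ 0.40999991,  0.57679183, -0.40942914,  0.575829  ]), 'contact_force': array([ 0.32067584, -0.41357834,  0.1477958 ]), 'ft_torque': array([ 0.00315018,  0.00555114, -0.02248307]), 'finger_gap': 0.09197825450675738}
```

View pics/top0.png

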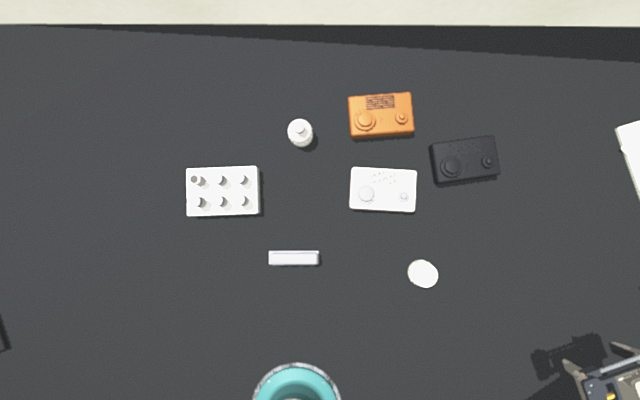

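View pics/side0.png

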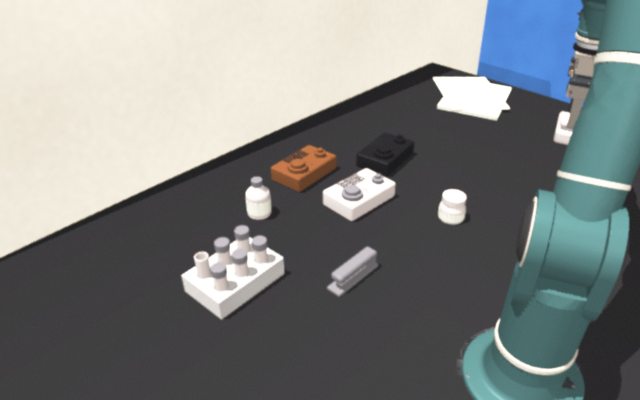

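Candidates for the call button in the top picture are white (366,194), orange (365,120) and black (451,167). I choose the white one. Of the six vials, the far-left one at top (195,180), side (202,260) looks open. I'll check both in a close crop.

Run:
```python
import cv2,numpy as np
t=cv2.imread("pics/top0.png");s=cv2.imread("pics/side0.png")
f=lambda i,x,y,w,h,k:cv2.resize(i[y:y+h,x:x+w],None,fx=k,fy=k,interpolation=cv2.INTER_CUBIC)
# each tile 400x280 => 80x56 at 5x ; side tiles 100x70 at 4x
cv2.imwrite("pics/c1.png",np.vstack([np.hstack([f(t,183,160,80,60,5),f(t,345,160,80,60,5)]),np.hstack([f(s,182,225,100,75,4),f(s,310,155,100,75,4)])]))
```

```text
(no output)
```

View pics/c1.png

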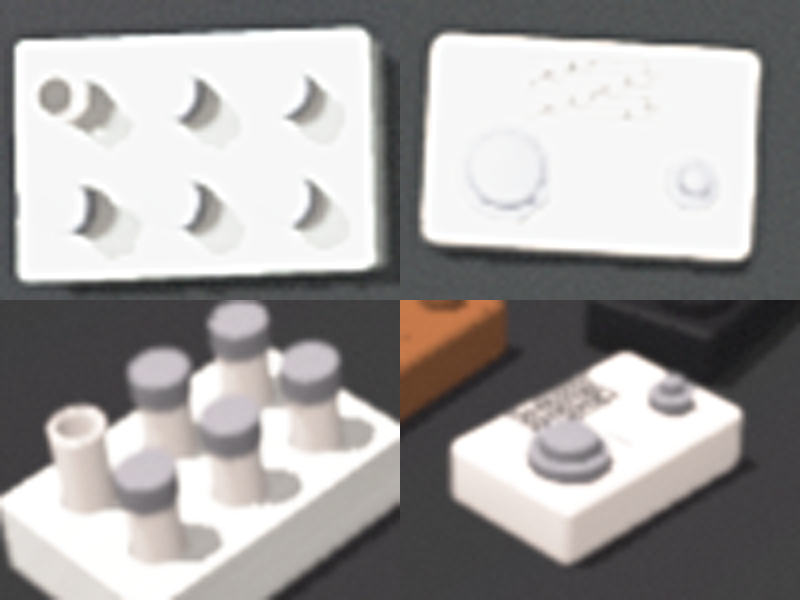

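The crops confirm it. The vial at the rack's far-left corner has no cap, and the white intercom's large button is at top (366,193), side (352,190).

Run:
```python
from h import *
t=env.camera_params("top");s=env.camera_params("side")
for n,a,b,z in(("mouth",(193.8,179.0),(200.9,255.6),.092),("call",(366,193.2),(351.9,189.6),.066),("small",(403.2,196.2),(310+68.5,155+21.2),.06)):
    X,r=tri([(t,*a),(s,*b)]);print(n,X.round(4),r,atz(t,*a,z).round(4),atz(s,*b,z).round(4))
# rack corners & intercom corners in top view
for c in((183+3,160+8),(183+74,160+6),(183+76,160+53),(183+4,160+56)):print("rack",atz(t,*c,.045).round(3))
for c in((345+6,167),(345+71,170),(345+70,211.5),(345+5,208)):print("icom",atz(t,*c,.044).round(3))
M=R.from_quat(env.get_obs()["orientation"]).as_matrix();print(M.round(3))
```

```text
mouth [0.581  0.2483 0.094 ] [array([-0.2, -0.2]), array([0.4, 0.1])] [0.5807 0.2484 0.092 ] [0.5839 0.2476 0.092 ]
call [ 0.552  -0.1737  0.0614] [array([0.1, 0.1]), array([-0.1, -0. ])] [ 0.5518 -0.1731  0.066 ] [ 0.5473 -0.1685  0.066 ]
small [ 0.5445 -0.2674  0.061 ] [array([0.3, 0.4]), array([-0.5,  0. ])] [ 0.5456 -0.2667  0.06  ] [ 0.5445 -0.2697  0.06  ]
rack [0.614 0.286 0.045]
rack [0.621 0.104 0.045]
rack [0.5   0.096 0.045]
rack [0.491 0.279 0.045]
icom [ 0.62  -0.137  0.044]
icom [ 0.614 -0.303  0.044]
icom [ 0.508 -0.3    0.044]
icom [ 0.515 -0.135  0.044]
[[-0.001  0.944  0.329]
 [ 0.001  0.329 -0.944]
 [-1.    -0.    -0.002]]
```

Call:
{"method": "carry_out", "body": {"commands": [[[0,3.1,-2.0,0],[0,3.1,-2.0,0],[0,3.1,-2.0,0],[0,3.1,-2.0,0],[0,3.1,-2.0,0]]], "hand": 0, "newtons": 10}}

```text
time_s: 0.52
ee_pos: [0.3277, -0.4668, 0.2142]
orientation: [0.41, 0.577, -0.41, 0.576]
contact_force: [0.5, 0.0, 0.3]
finger_gap: 0.0607
```

Call:
{"method": "carry_out", "body": {"commands": [[[0,3.1,-2.0,0],[0,3.1,-2.0,0],[0,3.1,-2.0,0],[0,3.1,-2.0,0],[0,3.1,-2.0,0]]]}}

```text
time_s: 0.93
ee_pos: [0.4412, -0.3215, 0.2144]
orientation: [0.41, 0.576, -0.41, 0.576]
contact_force: [0.0, -1.3, 0.4]
finger_gap: 0.0274
```

Call:
{"method": "carry_out", "body": {"commands": [[[0,3.1,-2.0,0],[0,3.1,-2.0,0],[0,3.1,-2.0,0],[0,3.1,-2.0,0],[0,0,0,0]]]}}

```text
time_s: 1.35
ee_pos: [0.5357, -0.1986, 0.2145]
orientation: [0.408, 0.579, -0.405, 0.578]
contact_force: [-0.8, 0.4, 0.1]
finger_gap: 0.0006
```

Call:
{"method": "carry_out", "body": {"commands": [[[2,1.2,-0.9,0],[2,1.2,-0.9,0],[0,0,0,0],[0,0,0,0]]]}}

```text
time_s: 1.68
ee_pos: [0.5474, -0.1815, 0.1736]
orientation: [0.409, 0.578, -0.41, 0.576]
contact_force: [-0.3, 0.1, 0.4]
finger_gap: 0.0004
```

```bash
cat > look.py <<'E'
import sys
from h import *
n=sys.argv[1];p=env.camera_params("wrist");o=env.get_obs();im=env.get_image("wrist")
for a in sys.argv[2:]:
    X=eval(a);q=proj(p,X);print(X,q.round(1))
    if abs(q).max()<2000: cv2.drawMarker(im,tuple(int(round(v)) for v in q),(255,0,0),0,12,1)
save(im,f"pics/{n}.png");print(o["ee_pos"].round(4),o["contact_force"].round(2),o["finger_gap"]); print(p["eye"])
M=R.from_quat(o["orientation"]).as_matrix();print(M.round(3))
E
python3 look.py w1 "[.551,-.173,.066]" "[.545,-.267,.06]" "[.581,.248,.092]"
```

```text
[0.551, -0.173, 0.066] [308.4 190.7]
[0.545, -0.267, 0.06] [406.8 229.2]
[0.581, 0.248, 0.092] [-359.5  -77.5]
[ 0.5474 -0.1815  0.1736] [-0.28  0.06  0.41] 0.0004190057190432313
[ 0.62070935 -0.15625761  0.343337  ]
[[-0.003  0.944  0.33 ]
 [ 0.001  0.33  -0.944]
 [-1.    -0.002 -0.002]]
```

View pics/w1.png

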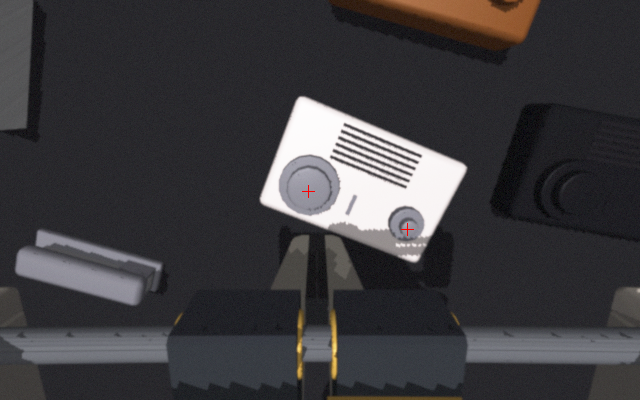

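The picture shows the call button's top disc at (309,187), 3 px from the predicted point, and the small button at (407,227). I'll aim at (0.553, -0.172).

Call:
{"method": "carry_out", "body": {"commands": [[[3,0.4,-0.4,0],[3,0.4,-0.4,0],[2.3,0,0,0],[0,0,0,0],[0,0,0,0]]]}}

```text
time_s: 2.15
ee_pos: [0.5527, -0.1732, 0.092]
orientation: [0.41, 0.576, -0.41, 0.576]
contact_force: [0.3, -0.1, 1.1]
finger_gap: 0.0005
```

Call:
{"method": "carry_out", "body": {"commands": [[[1.2,0,0,0],[1.0,0,0,0],[0.2,0,0,0],[0,0,0,0],[0,0,0,0]]]}}

```text
time_s: 2.57
ee_pos: [0.5533, -0.172, 0.0678]
orientation: [0.41, 0.576, -0.41, 0.576]
contact_force: [0.4, -0.1, -0.1]
finger_gap: -0.0001
```

Call:
{"method": "carry_out", "body": {"commands": [[[0.2,0,0,0],[0.2,0,0,0],[0,0,0,0],[0,0,0,0]]]}}

```text
time_s: 2.9
ee_pos: [0.5538, -0.172, 0.0641]
orientation: [0.41, 0.576, -0.41, 0.577]
contact_force: [0.6, -0.2, 2.9]
finger_gap: 0.0007
```

In contact with 2.9 N. Now I'll press to the stop.

Call:
{"method": "carry_out", "body": {"commands": [[[0.2,0,0,0],[0.15,0,0,0],[0,0,0,0],[0,0,0,0]]]}}

```text
time_s: 3.23
ee_pos: [0.5538, -0.172, 0.0605]
orientation: [0.41, 0.576, -0.41, 0.577]
contact_force: [0.9, -1.3, 5.1]
finger_gap: 0.0004
```

Call:
{"method": "carry_out", "body": {"commands": [[[0.15,0,0,0],[0,0,0,0],[0,0,0,0]]]}}

```text
time_s: 3.48
ee_pos: [0.5539, -0.172, 0.0603]
orientation: [0.41, 0.576, -0.41, 0.577]
contact_force: [-3.0, 0.9, 15.3]
finger_gap: 0.0007
```

The force jumped to 15 N without further travel, so the button is fully in. Now I'll retreat straight up.

Call:
{"method": "carry_out", "body": {"commands": [[[-0.5,0,0,0],[-1,0,0,0],[-3,0,0,0],[-4,0,0,0],[-4,0,0,0]]]}}

```text
time_s: 3.9
ee_pos: [0.5514, -0.1713, 0.1837]
orientation: [0.409, 0.578, -0.41, 0.575]
contact_force: [0.6, -1.0, 0.6]
finger_gap: 0.0004
```

```bash
python3 look.py w2 "[.553,-.172,.066]"
```

```text
[0.553, -0.172, 0.066] [318.  193.1]
[ 0.5514 -0.1713  0.1837] [ 0.61 -0.96  0.62] 0.0003740791525180172
[ 0.62502704 -0.14627851  0.35342686]
[[-0.004  0.944  0.329]
 [ 0.001  0.329 -0.944]
 [-1.    -0.004 -0.003]]
```

View pics/w2.png

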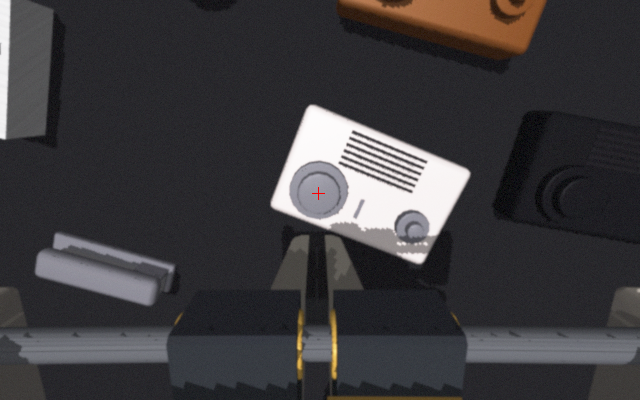

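The call button at (318,190) is back out and matches the first picture. Now I'll go to the vial.

Call:
{"method": "carry_out", "body": {"commands": [[[-0.5,1.3,-3.2,0],[-0.5,1.3,-3.2,0],[0,1.3,-3.2,0],[0,1.3,-3.2,0],[0,1.3,-3.2,0]]]}}

```text
time_s: 4.37
ee_pos: [0.5611, 0.0021, 0.1934]
orientation: [0.41, 0.577, -0.41, 0.576]
contact_force: [0.4, 0.2, -0.5]
finger_gap: 0.0007
```

Call:
{"method": "carry_out", "body": {"commands": [[[0,1.3,-3.2,0],[0,1.3,-3.2,0],[0,1.3,-3.2,0],[0,1.3,-3.2,0],[0,1.3,-3.2,0]]]}}

```text
time_s: 4.78
ee_pos: [0.5699, 0.1745, 0.1931]
orientation: [0.409, 0.577, -0.41, 0.576]
contact_force: [0.3, 0.9, -0.1]
finger_gap: 0.0007
```

Call:
{"method": "carry_out", "body": {"commands": [[[0,1.3,-3.2,0],[0,0,-1.8,0],[0,0,0,0],[0,0,0,0]]]}}

```text
time_s: 5.12
ee_pos: [0.5656, 0.2253, 0.1929]
orientation: [0.408, 0.577, -0.41, 0.577]
contact_force: [0.0, 0.4, -1.3]
finger_gap: 0.0002
```

```bash
python3 look.py w3 "[.581,.248,.093]"
```

```text
[0.581, 0.248, 0.093] [296.  174.1]
[0.5656 0.2253 0.1929] [ 0.05  0.44 -1.26] 0.00023830384262195977
[0.63869559 0.25082739 0.36272249]
[[-0.002  0.944  0.331]
 [-0.001  0.331 -0.944]
 [-1.    -0.002  0.   ]]
```

View pics/w3.png

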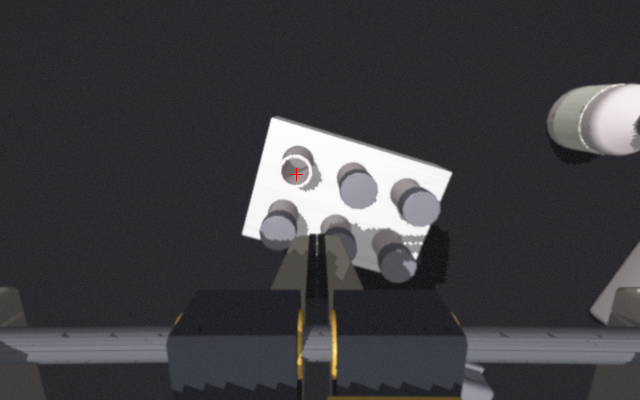

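The open vial's rim ring is at about (296,170), 4 px from the prediction. I'll combine the three views.

Run:
```python
from h import *
t=env.camera_params("top");s=env.camera_params("side");w=env.camera_params("wrist")
X,r=tri([(t,193.8,179),(s,200.9,255.6),(w,296,170)]);print(X,r,atz(w,296,170,.092))
o=env.get_obs();M=R.from_quat(o["orientation"]).as_matrix()
print(M.T@([*X[:2],.122]-o["ee_pos"])*100)
```

```text
[0.58291144 0.24780665 0.09210335] [array([ 0.3, -0.9]), array([0.2, 0.2]), array([-1.5,  1.9])] [0.58480348 0.24715772 0.092     ]
[ 7.09032281  2.37690907 -1.75651175]
```

Call:
{"method": "carry_out", "body": {"commands": [[[0,1.2,-0.9,0],[0,1.2,-0.9,0],[2,0,0,0],[2,0,0,0],[0,0,0,0]]]}}

```text
time_s: 5.58
ee_pos: [0.5819, 0.2456, 0.1496]
orientation: [0.408, 0.577, -0.413, 0.575]
contact_force: [-0.8, -0.2, -1.0]
finger_gap: 0.0002
```

Call:
{"method": "carry_out", "body": {"commands": [[[1.2,0.1,-0.1,0],[1.2,0.1,-0.1,0],[0,0,0,0],[0,0,0,0],[0,0,0,0]]]}}

```text
time_s: 6.0
ee_pos: [0.585, 0.2521, 0.1301]
orientation: [0.41, 0.576, -0.41, 0.576]
contact_force: [0.3, 0.1, -0.1]
finger_gap: 0.0
```

Run:
```python
from h import *
X=[.583,.2478,.092]
o=env.get_obs();print(o["time_s"],o["ee_pos"],R.from_quat(o["orientation"]).as_matrix()[:,0].round(4))
L=[]
for n,(x,y,w,h,k) in dict(side=(140,190,160,120,2.5),top=(160,140,120,90,10/3)).items():
    p=env.camera_params(n);im=env.get_image(n);print(n,proj(p,X),proj(p,o["ee_pos"]))
    c=cv2.resize(im[y:y+h,x:x+w],(400,300),interpolation=cv2.INTER_CUBIC);L.append(c)
save(np.hstack(L),"pics/f.png")
```

```text
6.0 [0.58502052 0.25210729 0.13008594] [ 7.e-04  3.e-04 -1.e+00]
side [201.06437221 255.8526673 ] [195.89080999 241.49943592]
top [194.0817294  178.04669293] [186.56502248 175.30328427]
```

View pics/f.png

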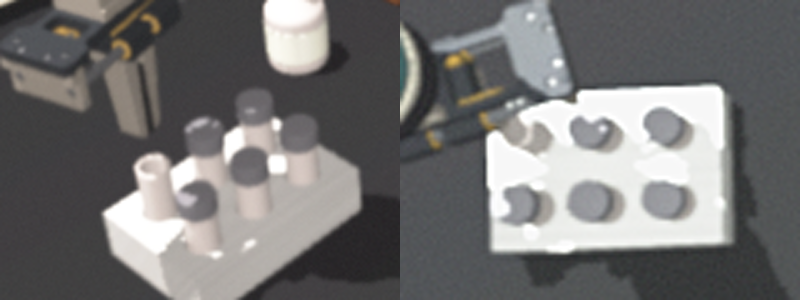

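The side view shows the fingertips at about (195,243), up and beyond the mouth at (201,254). The top view shows the arm over the same corner hole. I'll trim out the small overshoot and hold.

Call:
{"method": "carry_out", "body": {"commands": [[[0.4,-0.15,0.15,0],[0.4,-0.15,0.15,0],[0,0,0,0],[0,0,0,0],[0,0,0,0]]]}}

```text
time_s: 6.52
ee_pos: [0.5828, 0.2482, 0.1215]
orientation: [0.41, 0.576, -0.41, 0.576]
contact_force: [0.4, -0.5, 0.9]
finger_gap: 0.0004
```

Call:
{"method": "carry_out", "body": {"commands": [[[0,0,0,0],[0,0,0,0],[0,0,0,0],[0,0,0,0],[0,0,0,0]]]}}

```text
time_s: 6.93
ee_pos: [0.5828, 0.2483, 0.1216]
orientation: [0.41, 0.576, -0.41, 0.576]
contact_force: [-0.1, 0.3, 0.0]
finger_gap: 0.0003
```

Call:
{"method": "carry_out", "body": {"commands": [[[0,0,0,0],[0,0,0,0],[0,0,0,0],[0,0,0,0],[0,0,0,0]]]}}

```text
time_s: 7.35
ee_pos: [0.5828, 0.2482, 0.1216]
orientation: [0.41, 0.576, -0.41, 0.576]
contact_force: [0.2, -0.5, -0.4]
finger_gap: 0.0006
```

Call:
{"method": "carry_out", "body": {"commands": [[[0,0,0,0],[0,0,0,0],[0,0,0,0],[0,0,0,0],[0,0,0,0]]]}}

```text
time_s: 7.77
ee_pos: [0.5828, 0.2482, 0.1215]
orientation: [0.41, 0.576, -0.41, 0.576]
contact_force: [0.0, -1.0, 0.4]
finger_gap: 0.0002
```

Call:
{"method": "carry_out", "body": {"commands": [[[0,0,0,0],[0,0,0,0],[0,0,0,0],[0,0,0,0],[0,0,0,0]]]}}

```text
time_s: 8.18
ee_pos: [0.5828, 0.2482, 0.1215]
orientation: [0.41, 0.576, -0.41, 0.576]
contact_force: [-1.3, 0.7, 0.7]
finger_gap: 0.0004
```

Call:
{"method": "carry_out", "body": {"commands": [[[0,0,0,0],[0,0,0,0],[0,0,0,0],[0,0,0,0],[0,0,0,0]]]}}

```text
time_s: 8.6
ee_pos: [0.5828, 0.2482, 0.1216]
orientation: [0.41, 0.576, -0.41, 0.576]
contact_force: [-0.0, -0.7, -0.2]
finger_gap: 0.0006
```

Call:
{"method": "carry_out", "body": {"commands": [[[0,0,0,0],[0,0,0,0],[0,0,0,0],[0,0,0,0],[0,0,0,0]]]}}

```text
time_s: 9.02
ee_pos: [0.5828, 0.2482, 0.1216]
orientation: [0.41, 0.576, -0.41, 0.576]
contact_force: [0.5, 0.1, 0.6]
finger_gap: 0.0002
```

Call:
{"method": "carry_out", "body": {"commands": [[[0,0,0,0],[0,0,0,0],[0,0,0,0],[0,0,0,0],[0,0,0,0]]]}}

```text
time_s: 9.43
ee_pos: [0.5828, 0.2482, 0.1215]
orientation: [0.41, 0.576, -0.41, 0.576]
contact_force: [-0.5, 0.7, 0.6]
finger_gap: -0.0
```

Run:
```python
from h import *
o=env.get_obs();print(o["time_s"],o["ee_pos"],abs(o["joint_vel"]).max());print(env.close_job())
```

```text
9.4333 [0.58280413 0.24820923 0.12152647] 0.0013561056898750863
the job is handed in; nothing more can be done
None
```

I pressed the white intercom's call button, let it come back out, then pointed at the open vial and handed the job in while still pointing, at 9.4 s.

- **Button:** the tip met it just below 66 mm and it stopped at 60.3 mm, where the force jumped to 15 N. A wrist picture afterwards showed it back out. The small button was never approached.
- **Pointing:** the open vial is the one in the rack's far-left corner hole. The fingertips held still for about 2.9 s at (0.583, 0.248, 0.1215), about 29 mm above the mouth and within 1 mm of its measured centre.
- **Contact:** apart from the press, the force readings stayed at noise level (about 1 N).
- **Disagreements:**
  - My two-view height for the button top was 61 mm, about 5 mm below the stated 66 mm. Contact fitted 66 mm, so that measurement was off.
  - The views of the vial's mouth agreed only to about 2 px, or roughly 2 to 4 mm sideways.
  - I took no picture after the last small correction, so the final position rests on the arm's own reading.

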